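Seat the ticket-rail head on its ball stand and lock the latch

TASK

Put the blue ticket-rail head on the steel ball of its stand, with its tongue lying in the fork, and push it down until it snaps fully home (the red tell-tale pin on top stands up), and let go of it there with the latch lever still up. Only then press the red latch lever all the way down, so that it stays locked, and let go. Push firmly but do not force it (head against stand: never above 35 N), and leave everything else on the table where it is.

Things in the scene. Friction and masses are not known exactly. Their poses are not given: they have to be found in the camera images.
- head: loose blue ticket-rail head, 0.3 to 0.4 kg in all, standing on its socket's mouth. Origin: centre of the mouth, underside of the round socket; x along its tongue, z up. Socket 46 mm wide, 46 high, 57 wide at the flared mouth; open below: cavity 33 mm wide, 42 at the mouth, ceiling 37 mm above the origin. Lever hinge at x = 32, z = 44 mm
- head_grip (a point): on the socket's axis, 34 mm above the head's origin, a good height to grip: two flat sides at y = +-24 mm (48 mm wide across y), 30 mm long in x, 12 to 46 mm above the origin
- head_seat (a point): where the ball's centre lies when home: on the socket's axis, 22 mm above the head's origin. Two sprung balls inside the socket snap under the stand's ball: lowering, they meet it 15 mm above home and resist with some 10 N (more than the head weighs: it needs a push of 5 to 12 N and does not settle home by itself), give way about 7 mm above home, then the ceiling lands hard on the ball
- head_tongue (a point): underside of the tongue, 80 mm from the socket's axis along the head's x, 26 mm above the origin: the part that lies on the fork's floor. Tongue: x = 20 to 98 mm, 20 mm wide, 10 mm thick
- head_rail (a point): top of the metal ticket rail's block, at x = -46 mm; the rail is a bar along y, 100 mm long, x = -40 to -52 mm, 16 to 45 mm above the origin; keep the fingers clear of it
- stand: fixed stand. Origin: on the table below the ball's centre; x from ball to fork, z up. Plate x = -47 to 113, y = +-45, 12 mm thick. A sleeve on it holds a height-adjustable carriage bar (30 mm wide) with a 30 mm steel ball at x = 0 and the fork. It is clamped at an unreported height: ball centre 116 to 161 mm above the table, so the head's origin is at 94 to 139 mm when home
- stand_axis (a point): a point on the vertical line through the ball's centre, 50 mm above the table; fixed to the stand (its height says nothing about the ball's). Below the ball the carriage has a 54 mm wide round flange, its top 22.5 mm below the ball's centre, just under the head's mouth when home
- stand_rest (a point): a point 50 mm above the table below or in the middle of the fork, 80 mm from the ball's line along the stand's x; fixed to the stand, axes as the stand's. Fork: x = 70 to 90 mm, gap 26 mm wide, flared above; its floor, 3.5 mm above the ball's centre, carries the tongue, the head's x then along the stand's x
- lever (a joint): red latch lever, rad: 0 = up and open (rising 40 degrees from its hinge, away from the socket, its end about 88 mm above the head's origin), 0.7 = level, on its hard stop, locked: its claw is under the ball. Pressing its end takes about 5 N, up to 12 N while steep; it stays where it is left. With the head not home the claw fouls the ball
- lever_pad (a point): middle of the top face of the lever's wide end (24 x 22 mm), 54 mm from the hinge; moves with the lever. Lever down: 86 mm from the socket's axis along the head's x, 50 mm above the head's origin
- pin (a joint): travel in m of the red-topped 8 mm tell-tale pin in the middle of the head's top: 0 = down (top 49 mm above the head's origin), 0.006 = up: ball fully home. Light spring, under 2 N
- spice_jar: bystander: spice jar with a red cap, 45 mm wide, 106 mm high; origin under its centre
- ramekin: bystander: small white cup, 65 mm wide, 40 mm high; origin under its centre
- small_tin: bystander: small green tin, 57 mm wide, 72 mm high; origin under its centre
- pen: bystander: blue felt marker lying flat, 137 mm long; origin under its middle

How it is judged:
On the way, in this order (a step that is already met when the one before it is completed fails the run):
1. the head is fully home on the ball, tongue in the fork, pin up, and let go of, with the lever still up (value of joint pin above 0.0048 m and horizontal distance between head and stand_axis below 0.004 m and angle between head's own z axis and vertical below 0.06 rad and angle between the x axis of head and the x axis of stand, either way round below 0.1 rad and x of head_tongue in the frame of stand_axis above 0.07 m and value of joint lever below 0.3 rad and contact force between the fingers and head below 0.5 N), for 0.2 s.
2. the lever is pressed fully down with the head home (value of joint pin above 0.0048 m and horizontal distance between head and stand_axis below 0.004 m and angle between head's own z axis and vertical below 0.06 rad and angle between the x axis of head and the x axis of stand, either way round below 0.1 rad and x of head_tongue in the frame of stand_axis above 0.07 m and value of joint lever above 0.64 rad), for 0.2 s.
At the end, for the whole second after the job is handed in: The head sits home on the ball, at rest and level within 0.06 rad: pin up by more than 4.8 mm, socket within 4 mm of the ball's line, its x axis within 0.1 rad of the stand's with the tongue in the fork; the lever is down beyond 0.64 rad (all of step 2 and linear speed of head below 0.02 m/s); the robot touches nothing.
It fails at once if the head pressed or struck against the stand with more than 35 N (contact force between head and stand above 35 N).
It fails at once if the spice jar moved by more than 20 mm (distance of spice_jar from where it was at the start of the episode above 0.02 m).
It fails at once if the small white cup moved by more than 20 mm (distance of ramekin from where it was at the start of the episode above 0.02 m).
It fails at once if the small tin moved by more than 20 mm (distance of small_tin from where it was at the start of the episode above 0.02 m).
It fails at once if the marker moved by more than 20 mm (distance of pen from where it was at the start of the episode above 0.02 m).
It also fails if it takes over 51 s, if anything falls off the work surface, if the arm or the gripper's body presses on something with over 40 N, if the wrist force passes 120 N, or if a joint passes its speed limit or range.

ROBOT

A 6-joint arm with a two-finger parallel gripper is mounted at the origin on a cart in front of the work surface, level with it; the furniture and walls round the work are solid. World frame = base frame: x ahead of the robot, y to its left, z up, the work surface at z = 0. Lengths are in m, angles in rad, forces in N, time in s.
With the tool pointing down it reaches from about 0.35 to 0.775 m from the base axis. Payload 5.5 kg.
Tool frame: the origin (TCP) lies between the finger pads; the fingertips stand 8 mm ahead of it and the grasp point (between the pads) lies 11 mm behind it; z points along the fingers, y is the line along which they close (so a half turn about z gives the same grasp; the last joint's range is limited). The gripper opens to 85 mm and grips with 20 to 120 N. Pads are 22 mm wide; open, the fingers measure 114 mm over their backs; the gripper's body (76 mm by 85 mm) begins 54 mm behind the grasp point. The pads swing forward as they close: fully open they stand 13 mm farther back than shut.
Start: joints at [0.969, 0.313, 0.046, 1.304, 0, 1.431], TCP at [0.256, 0.515, 0.239] pointing down, gripper open.
Joint ranges: [-2.76, 2.76], [-0.86, 1.69], [-1.03, 1.26], [-2.2, 2.34], [-1.47, 1.5], [-3.14, 3.14]. Speed limits (rad/s): [2.57, 2.57, 3.14, 3.14, 3.14, 3.14].

INTERFACE

Orientations are given as a unit quaternion [w, x, y, z].
In Python, from workcell import status, vision, job gives the robot as it stands. The module is installed in compiled form; this text tells all that it offers.
- The arm moves only by the tool apply_moves, never from a script. Its argument "moves" is one flat list of numbers, 6 for each row, row after row: the shift along the world's x, y, z in units of 25 mm (1.0 is 25 mm), then the turn, a rotation vector about the world's x, y, z in rad. In form: [x, y, z, rx, ry, rz, x, y, z, rx, ry, rz, ...]. A call has 1 to 20 rows; each row is the pose to reach, as a shift and turn from the pose commanded when the call began; what a row does not reach only later rows make up. A row lasts 1/12 s, in which the tool goes at most 41.7 mm and 7.16 degrees, less where a joint would pass 70% of its speed; a pose out of reach is approached as far as the arm can. A call with a gripper value outside its range is refused whole. "claw" is the opening in per cent of the stroke, from 0 (shut) to 100 (fully open), set as the call begins (left out, the last holds). The fingers move at their own pace and stop on an object; "newtons" is the grip in N (left out, the last holds). Time passes only in rows, so rows that repeat a pose let the fingers close. It gives the time, the measured TCP pose, the force, the opening and the grip force at its end, in the units of the state.
- status.get_state(): the state, without advancing time (a new reading comes with each control period).
- vision.read_camera(name): name is "scene" or "top" or "wrist"; returns a dict with "image" (384x512x3 uint8, blue, green, red), "camera_matrix" (3x3 intrinsics, pixels), "dist_coeffs" ([k1, k2, p1, p2, k3] as OpenCV has them; the pictures are not rectified), "camera_from_world" (4x4, takes a point from world to camera coordinates). Camera axes: x right, y down, z forward; pixel columns grow to the right and rows downward; lengths in m; the calibration is good to about 2 mm. A picture is of the moment at which its call begins. There is no depth.
- job.hand_in(): hands the job in; it is judged then, once.
The state is a dict: "clock": time; "joint_pos": joint angles; "qvel": joint speeds; "tau": joint torques, N m; "tcp_pos": TCP position; "orientation": TCP orientation; "wrist_force": force on the tool from outside, world axes, zero at the start; "ft_torque": the same for the moment, N m; "finger_gap": finger opening in m; "grip_force": force on a finger pad.
Only numpy, scipy, OpenCV 4.12 (cv2) and the standard library are available. Lean on these libraries where they do the work, as an engineer would, in place of code of your own. Each camera call takes 0.05 s, during which the arm holds its last target. There are 200 camera calls.

## Working session

There is one attempt and no reset: what is moved stays moved. The work goes in short steps, Python scripts to look and compute and a tool call to move; the robot and the scene stay as the last step left them, time stands still between calls to the robot, and variables do not carry over. Pictures are saved under pics/ and viewed, at most 10 in all, crops included, and the job is handed in when it is done.

Besides the shell and the picture viewer there is one more tool, called as name(argument=value, ...) on one line, values as JSON. apply_moves: Moves the arm, as the interface text tells. Its arguments: {"type":"object","properties":{"moves":{"type":"array","items":{"type":"number"}},"claw":{"type":"number"},"newtons":{"type":"number"}},"required":["moves"]}

```bash
mkdir -p pics; cat > h.py <<'E'
import numpy as np, cv2
from workcell import status, vision, job
def cam(n):
    c=vision.read_camera(n); return c
def ray(c,px):
    K=np.array(c["camera_matrix"]);d=np.array(c["dist_coeffs"]);T=np.array(c["camera_from_world"])
    u=cv2.undistortPoints(np.array([[px]],float),K,d)[0,0]
    R=T[:3,:3];o=-R.T@T[:3,3];v=R.T@np.array([u[0],u[1],1.]);return o,v/np.linalg.norm(v)
def onz(c,px,z):
    o,v=ray(c,px);return o+v*(z-o[2])/v[2]
def tri(c1,p1,c2,p2):
    o1,v1=ray(c1,p1);o2,v2=ray(c2,p2)
    s=np.linalg.lstsq(np.c_[v1,-v2],o2-o1,rcond=None)[0]
    a=o1+s[0]*v1;b=o2+s[1]*v2;return (a+b)/2,np.linalg.norm(a-b)
def proj(c,P):
    T=np.array(c["camera_from_world"]);r=cv2.Rodrigues(T[:3,:3])[0]
    return cv2.projectPoints(np.array(P,float).reshape(-1,1,3),r,T[:3,3],np.array(c["camera_matrix"]),np.array(c["dist_coeffs"]))[0][:,0]
E
python3 - <<'E'
from h import *
import pickle
cs={n:cam(n) for n in("scene","top","wrist")}
pickle.dump(cs,open("c0.pkl","wb"))
for n in ("scene","top"): cv2.imwrite(f"pics/{n}0.png",cv2.resize(cs[n]["image"],(800,600),interpolation=cv2.INTER_CUBIC)); 
for n in cs: print(n,-np.array(cs[n]["camera_from_world"])[:3,:3].T@np.array(cs[n]["camera_from_world"])[:3,3])
print(status.get_state())
E
```

```text
scene [ 0.03908524 -0.43496408  0.67056857]
top [0.28822875 0.25629821 0.95045134]
wrist [0.19550828 0.54454581 0.37252014]
{'clock': 0.15, 'joint_pos': array([ 9.69401262e-01,  3.13855000e-01,  4.52430197e-02,  1.30361337e+00,
       -1.23497283e-06,  1.43116102e+00]), 'qvel': array([ 0.00132641, -0.00276381,  0.00257956, -0.00016082,  0.00199567,
       -0.00119672]), 'tau': array([ 2.29848418e-03, -4.81064093e+01,  2.98815697e+01,  1.38630043e-02,
       -1.50827491e-04, -3.48370224e-05]), 'tcp_pos': array([0.25598897, 0.51445394, 0.23859955]), 'orientation': array([-2.58146803e-04,  2.28834085e-01,  9.73465177e-01, -6.66251165e-04]), 'wrist_force': array([ 0.02249358, -0.15265357, -0.25978077]), 'ft_torque': array([-0.02332839, -0.00283161, -0.02230849]), 'grip_force': 0.0, 'finger_gap': 0.08593853886396091}
```

View pics/scene0.png

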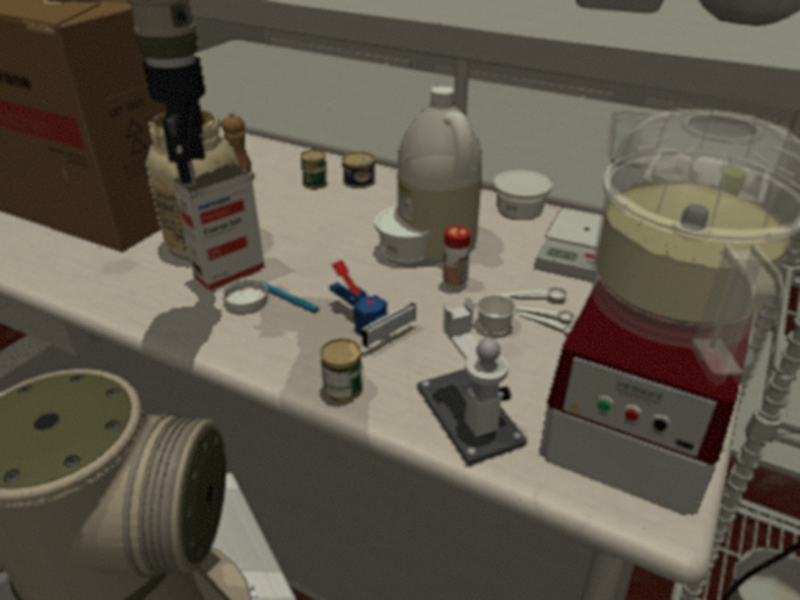

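View pics/top0.png

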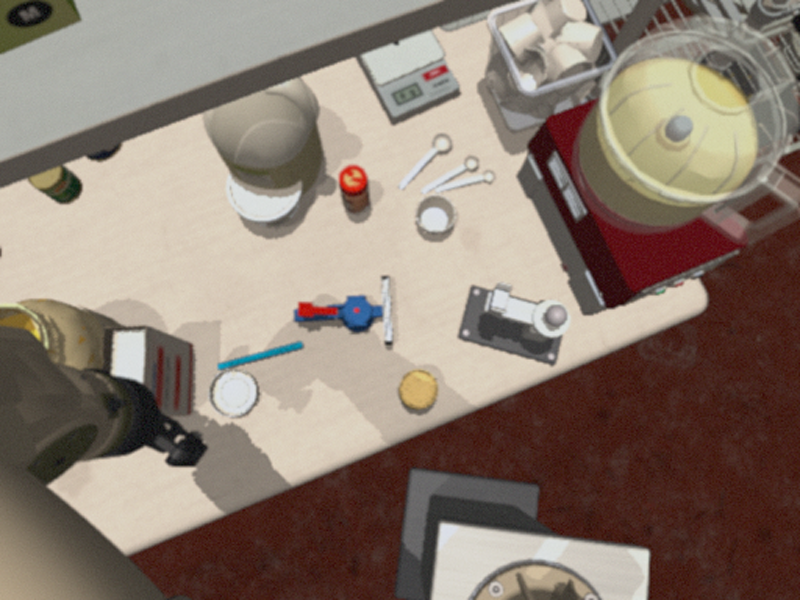

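The scene view shows the head at (370,308) with its red lever pointing back-left, and the stand's ball at (488,350) with its fork at (457,318). In the top view the pin is at (358,313), the ball at (555,316) and the fork at (500,296). I'll zoom in on these.

```bash
python3 - <<'E'
from h import *
import pickle
cs=pickle.load(open("c0.pkl","rb"))
def crop(n,x,y,w=80,h=60,s=5):
    return cv2.resize(cs[n]["image"][y:y+h,x:x+w],None,fx=s,fy=s,interpolation=cv2.INTER_CUBIC)
a=np.vstack([np.hstack([crop("top",185,165),crop("top",290,175)]),np.hstack([crop("scene",205,165),crop("scene",265,205,80,60)])])
cv2.imwrite("pics/z1.png",a)
# red blobs
for n in("top","scene"):
    im=cs[n]["image"].astype(int);b,g,r=im[...,0],im[...,1],im[...,2]
    m=((r>110)&(r>2*g)&(r>2*b)).astype(np.uint8)
    k,l,s,c=cv2.connectedComponentsWithStats(m)
    for i in range(1,k):
        if s[i,4]>1 and s[i,4]<400: print(n,s[i],c[i])
E
```

```text
top [280  42   6   6  22] [282.45454545  44.40909091]
top [271  47   8   4  18] [273.77777778  48.44444444]
top [217 106  18  18 182] [225.6978022  114.58241758]
top [191 194  25   9 145] [200.71034483 198.14482759]
top [227 198   2   2   3] [227.66666667 198.33333333]
scene [285 145  16   8  67] [292.68656716 148.64179104]
scene [376 163   3   2   3] [377.         163.33333333]
scene [213 167  17  21  95] [220.69473684 176.04210526]
scene [236 193   2   1   2] [236.5 193. ]
```

View pics/z1.png

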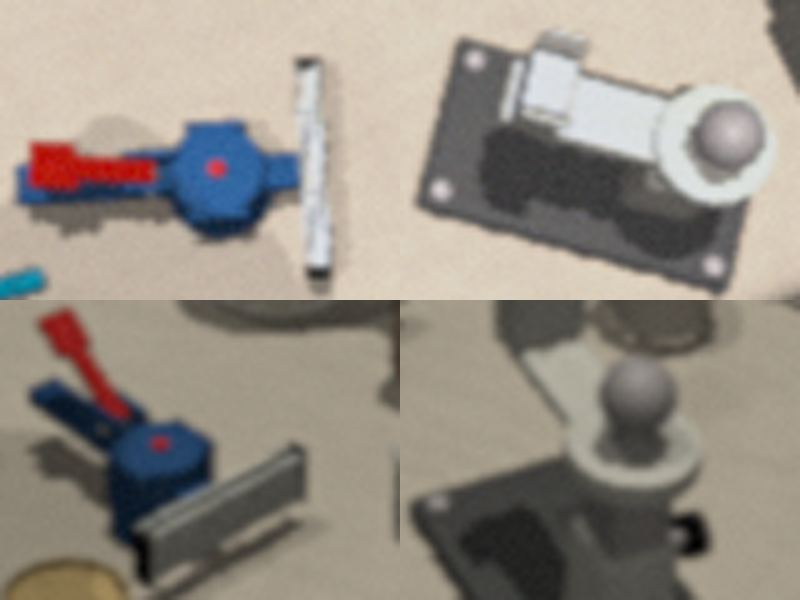

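```bash
python3 - <<'E'
from h import *
import pickle
np.set_printoptions(precision=4,suppress=True)
cs=pickle.load(open("c0.pkl","rb"));t,s=cs["top"],cs["scene"]
f=lambda X,Y,x0,y0:(x0+X/5-.4,y0+Y/5-.4)
pt=f(216,168,185,165);ps=f(160,143,205,165)
print("pin tri",tri(t,pt,s,ps),"onz",onz(t,pt,.049),onz(s,ps,.049))
r1=onz(t,f(307,62,185,165),.045);r2=onz(t,f(317,272,185,165),.045);print("rail",r1,r2,"yaw of y-axis",np.arctan2(*(r2-r1)[1::-1]))
q1=onz(s,f(300,452-300,205,165),.045);q2=onz(s,f(140,525-300,205,165),.045);print("rail scene",q1,q2,np.arctan2(*(q2-q1)[1::-1]))
te=onz(t,f(20,190,185,165),.036);te=onz(t,f(20,187,185,165),.031);print("tongue end",te)
b=f(331,134,290,175);bs=f(238,96,265,205)
print("ball",tri(t,b,s,bs))
B=[onz(t,f(x,y,290,175),.014) for x,y in((75,60),(40,188),(313,265))];print(B)
d=B[1]-B[2];print("stand yaw from bolts",np.arctan2(d[1],d[0])); d=B[0]-B[1];print(np.arctan2(d[1],d[0]),np.linalg.norm(d))
for n,x,y in(("jar",225.7,114.6),):print(onz(t,(x,y),.106))
for n,X,Y,z in(("tin",418,390,.072),("ramekin",235,394,.04),("penA",220,365,.01),("penB",302,346,.01),("can?cup",435,215,.03),("mixer",580,300,.1),("mixbase",600,305,.0)):
  print(n,onz(t,((X+.5)/1.5625-.5,(Y+.5)/1.5625-.5),z))
w=cs["wrist"]["camera_from_world"];print(w)
E
```

```text
pin tri (array([0.4448, 0.326 , 0.0505]), np.float64(0.0005455614053480304)) onz [0.4453 0.326  0.049 ] [0.4455 0.3278 0.049 ]
rail [0.5035 0.2902 0.045 ] [0.4029 0.2717 0.045 ] yaw of y-axis -2.959716197128896
rail scene [0.5037 0.2898 0.045 ] [0.4075 0.2795 0.045 ] -3.0353174339368887
tongue end [0.4264 0.4203 0.031 ]
ball (array([0.4577, 0.0472, 0.145 ]), np.float64(0.0010272044742464723))
[array([0.5061, 0.1432, 0.014 ]), array([0.4397, 0.1536, 0.014 ]), array([0.4197, 0.0167, 0.014 ])]
stand yaw from bolts 1.4254887064580573
-0.1558866819659604 0.0672042778991557
[0.6317 0.3554 0.106 ]
tin [0.3368 0.2187 0.072 ]
ramekin [0.2958 0.4883 0.04  ]
penA [0.3369 0.5275 0.01  ]
penB [0.3837 0.4051 0.01  ]
can?cup [0.6197 0.2241 0.03  ]
mixer [0.4943 0.0024 0.1   ]
mixbase [ 0.5147 -0.0605  0.    ]
[[ 0.4444  0.8958 -0.0022 -0.5739]
 [ 0.8618 -0.4268  0.2741 -0.0382]
 [ 0.2446 -0.1237 -0.9617  0.3778]
 [ 0.      0.      0.      1.    ]]
```

apply_moves(moves=[0,-2,0,0,0,-0.1,1,-3.5,0,0,0,-0.22,2.5,-5,0,0,0,-0.34,4,-6,0,0,0,-0.46,5.5,-7,-0.5,0,0,-0.58,7,-7.5,-1,0,0,-0.7,7.56,-7.54,-1.7,0,0,-0.82,7.56,-7.54,-2.4,0,0,-0.93,7.56,-7.54,-2.74,0,0,-0.93,7.56,-7.54,-2.74,0,0,-0.93,7.56,-7.54,-2.74,0,0,-0.93], claw=100)

```text
clock: 1.07
tcp_pos: [0.4439, 0.3264, 0.1706]
orientation: [-0.0, 0.64, 0.769, -0.001]
wrist_force: [-0.8, 0.1, -0.1]
finger_gap: 0.0855
grip_force: 0.0
```

```bash
python3 - <<'E'
from h import *
import pickle
c=cam("wrist");pickle.dump(c,open("w1.pkl","wb"))
im=cv2.resize(c["image"],(800,600),interpolation=cv2.INTER_CUBIC)
H=np.array([.445,.326]);y=1.752;x=np.array([np.cos(y),np.sin(y)]);n=np.array([-x[1],x[0]])
P=[np.r_[H,.049],np.r_[H-.046*x+.05*n,.045],np.r_[H-.046*x-.05*n,.045],np.r_[H+.098*x+.01*n,.036],np.r_[H+.098*x-.01*n,.036],np.r_[H+.015*x+.024*n,.046],np.r_[H-.015*x+.024*n,.046],np.r_[H+.015*x-.024*n,.046],np.r_[H-.015*x-.024*n,.046]]
for p in proj(c,P): 
    p=(p+.5)*1.5625-.5; cv2.drawMarker(im,tuple(int(v) for v in p),(0,255,0),cv2.MARKER_CROSS,10,1); print(p)
cv2.imwrite("pics/w1.png",im)
E
```

```text
[407.03411958 296.34326122]
[322.34346788 369.45346704]
[491.43251056 369.99614881]
[388.67367497 111.38386935]
[426.41651062 111.47912155]
[363.71221999 268.61091385]
[364.89105055 320.2610653 ]
[450.52519989 268.86643774]
[449.09096577 320.52043753]
```

View pics/w1.png

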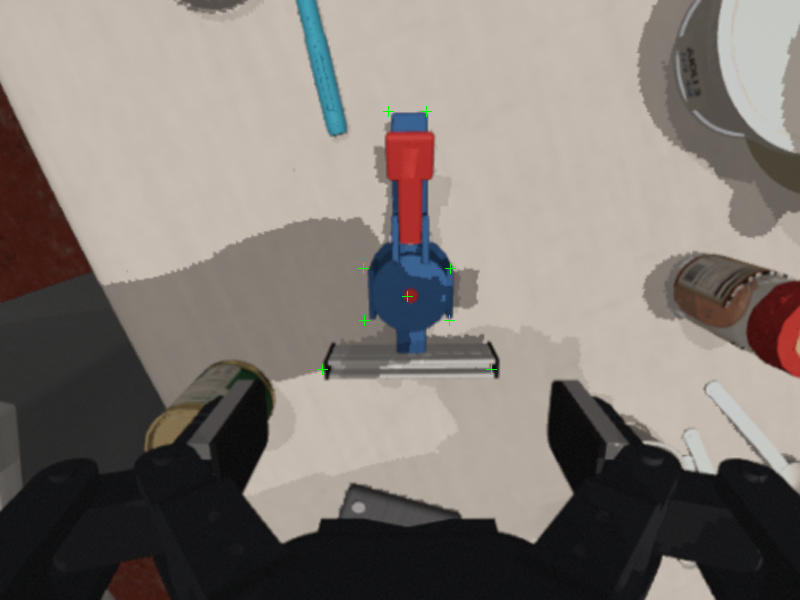

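The pin appears at (411,296), against a predicted (407,296). The yaw is right and the head sits about 2 mm toward +x. I'll descend now.

apply_moves(moves=[0.1,0,-1.2,0,0,0,0.1,0,-2.4,0,0,0,0.1,0,-3.6,0,0,0,0.1,0,-4.6,0,0,0,0.1,0,-5.4,0,0,0,0.1,0,-5.9,0,0,0,0.1,0,-5.9,0,0,0,0.1,0,-5.9,0,0,0])

```text
clock: 1.78
tcp_pos: [0.4473, 0.3273, 0.0243]
orientation: [0.0, 0.64, 0.768, 0.0]
wrist_force: [-0.0, 0.2, 1.1]
finger_gap: 0.0858
grip_force: 0.0
```

apply_moves(moves=[0,0,0,0,0,0,0,0,0,0,0,0,0,0,0,0,0,0,0,0,0,0,0,0,0,0,0,0,0,0,0,0,0,0,0,0,0,0,0,0,0,0,0,0,0,0,0,0,0,0,0,0,0,0,0,0,0,0,0,0], claw=0, newtons=80)

```text
clock: 2.62
tcp_pos: [0.4482, 0.3269, 0.0251]
orientation: [0.0, 0.641, 0.768, 0.001]
wrist_force: [-1.4, 0.3, 8.1]
finger_gap: 0.047
grip_force: 83.7
```

apply_moves(moves=[0,0,0.3,0,0,0,0,0,1,0,0,0,0,0,2,0,0,0,0,0,3.2,0,0,0,0,0,4.4,0,0,0,0,0,5.6,0,0,0,0,0,6.6,0,0,0,0,0,7.3,0,0,0,0,0,7.6,0,0,0,0,0,7.6,0,0,0,0,0,7.6,0,0,0,0,0,7.6,0,0,0])

```text
clock: 3.62
tcp_pos: [0.4468, 0.3258, 0.2116]
orientation: [-0.0, 0.641, 0.767, -0.001]
wrist_force: [0.8, -0.3, -3.1]
finger_gap: 0.0465
grip_force: 83.0
```

```bash
python3 - <<'E'
from h import *
import pickle
np.set_printoptions(precision=4,suppress=True)
t=pickle.load(open("c0.pkl","rb"))["top"]
g=lambda X,Y:((X+.5)/1.5625-.5,(Y+.5)/1.5625-.5)
for z in(0,.1,.15):print(z,onz(t,g(522,165),z)[:2],onz(t,g(605,305),z)[:2],onz(t,g(690,260),z)[:2])
B=np.array([.4577,.0472]);x=np.array([np.cos(1.42),np.sin(1.42)]);n=np.array([-x[1],x[0]])
print([(p+.5)*1.5625-.5 for p in proj(t,[np.r_[B-.046*x+s*.05*n,.16] for s in(1,-1)])])
c=cam("wrist");pickle.dump(c,open("w2.pkl","wb"))
cv2.imwrite("pics/w2.png",cv2.resize(c["image"],(800,600),interpolation=cv2.INTER_CUBIC))
s=status.get_state();print(s["tcp_pos"],s["orientation"],s["wrist_force"],s["finger_gap"],s["grip_force"])
E
```

```text
0 [0.74   0.0864] [ 0.5158 -0.0686] [ 0.6109 -0.2061]
0.1 [0.6925 0.1043] [ 0.4918 -0.0344] [ 0.577  -0.1574]
0.15 [0.6687 0.1133] [ 0.4799 -0.0173] [ 0.56   -0.1331]
[array([584.3141, 358.7409]), array([600.0496, 287.9003])]
[0.4468 0.3257 0.2114] [-0.0006  0.6411  0.7675 -0.0016] [ 0.6385 -0.6837 -4.505 ] 0.046393024694705146 83.02199363708496
```

View pics/w2.png

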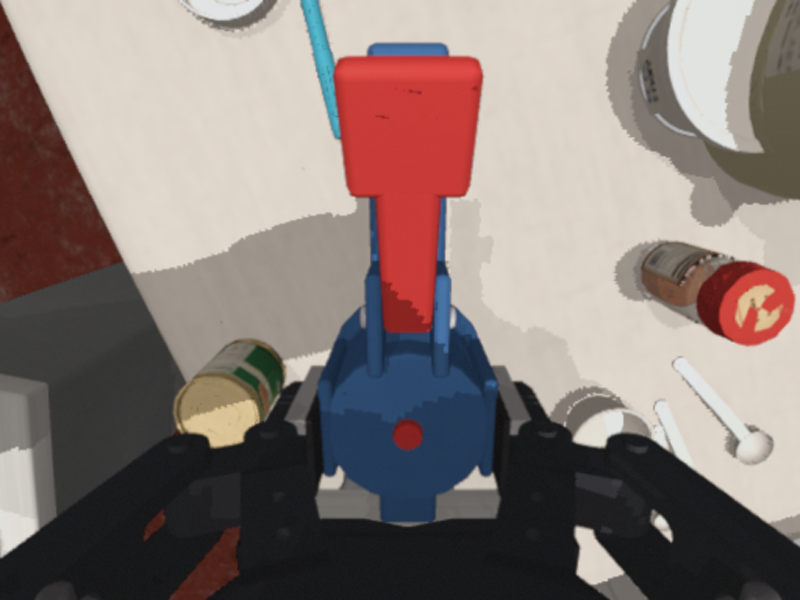

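The head is held squarely: the pin is at (408,435), the lever is up and the yaw matches the tool. Next I'll compute the in-hand offset and check mixer clearance.

```bash
python3 - <<'E'
from h import *
import pickle
np.set_printoptions(precision=4,suppress=True)
cs=pickle.load(open("c0.pkl","rb"));t,s=cs["top"],cs["scene"];w=pickle.load(open("w2.pkl","rb"))
g=lambda X,Y:((X+.5)/1.5625-.5,(Y+.5)/1.5625-.5)
print("pin",onz(w,g(408,435),.2354))
t2,s2=cam("top"),cam("scene")
for n,c in(("top",t2),("scene",s2)):
    im=c["image"].astype(int);b,gg,r=im[...,0],im[...,1],im[...,2]
    m=((r>90)&(r>1.8*gg)&(r>1.8*b)).astype(np.uint8)
    k,l,S,C=cv2.connectedComponentsWithStats(m)
    for i in range(1,k):
        if 1<S[i,4]<400: print(n,S[i],C[i])
a=np.hstack([cv2.resize(t["image"][150:250,300:400],(400,400)),cv2.resize(s["image"][170:320,330:480],(400,400))])
cv2.imwrite("pics/mx.png",a)
E
```

```text
pin [0.4484 0.327  0.2354]
top [271  42  15   9  55] [278.2545  46.3091]
scene [109  41   9   3  22] [112.9091  41.9545]
scene [209  98   7   3  14] [212.0714  99.0714]
scene [285 144  16   9  92] [292.5217 148.5   ]
scene [375 163   5   2   8] [377.  163.5]
scene [402 262   7   4  13] [404.7692 263.3077]
```

View pics/mx.png

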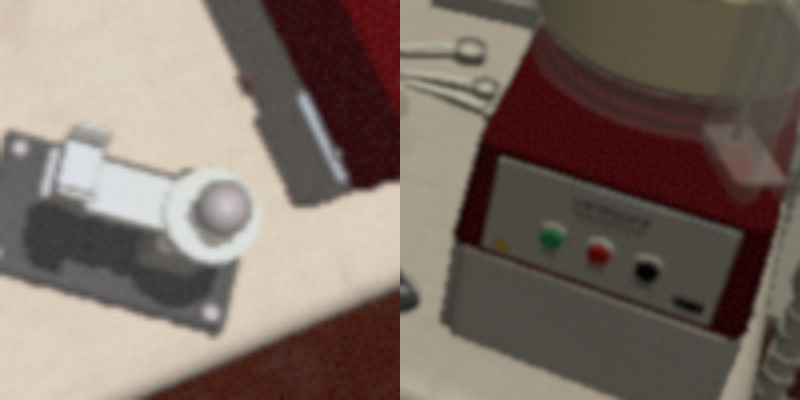

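```bash
python3 - <<'E'
from h import *
import pickle
np.set_printoptions(precision=4,suppress=True)
cs=pickle.load(open("c0.pkl","rb"));t,s=cs["top"],cs["scene"]
T=lambda X,Y:(300+X/4-.4,150+Y/4-.4);S=lambda X,Y:(330+(X-400)*.375-.3,170+Y*.375-.3)
print("bottom",onz(t,T(297,206),0.0),onz(s,S(444,325),0))
for a in((297,206),(350,186),(390,182)):
  for b in((458,235),(490,140)): print(a,b,tri(t,T(*a),s,S(*b)))
E
```

```text
bottom [ 0.4957 -0.0362  0.    ] [ 0.5007 -0.0262  0.    ]
(297, 206) (458, 235) (array([ 0.4894, -0.0174,  0.0878]), np.float64(0.028830205409774705))
(297, 206) (490, 140) (array([ 0.4892, -0.0069,  0.1631]), np.float64(0.0676629578606195))
(350, 186) (458, 235) (array([ 0.4891, -0.0334,  0.1059]), np.float64(0.0024816137849689446))
(350, 186) (490, 140) (array([ 0.49  , -0.0217,  0.1761]), np.float64(0.042484173165599555))
(390, 182) (458, 235) (array([ 0.4841, -0.0461,  0.1219]), np.float64(0.011575648233454458))
(390, 182) (490, 140) (array([ 0.4859, -0.0336,  0.1884]), np.float64(0.028579956824647642))
```

apply_moves(moves=[-0.1,-0.5,0,0,0,0,-0.4,-1.6,0,0,0,-0.05,-0.8,-3,0,0,0,-0.1,-1.2,-4.5,0,0,0,-0.15,-1.6,-6,0,0,0,-0.2,-2,-7.5,0,0,0,-0.25,-2.4,-9,0,0,0,-0.3,-2.65,-10.1,0,0,0,-0.33,-2.75,-10.6,0,0,0,-0.33,-2.75,-10.6,0,0,0,-0.33,-2.75,-10.6,0,0,0,-0.33,-2.75,-10.6,0,0,0,-0.33])

```text
clock: 4.77
tcp_pos: [0.3789, 0.0615, 0.2132]
orientation: [-0.0, 0.758, 0.652, 0.0]
wrist_force: [0.2, -0.1, -2.8]
finger_gap: 0.0467
grip_force: 83.0
```

```bash
python3 - <<'E'
from h import *
import pickle
np.set_printoptions(precision=4,suppress=True)
c=cam("wrist");pickle.dump(c,open("w3.pkl","wb"))
cv2.imwrite("pics/w3.png",cv2.resize(c["image"],(800,600),interpolation=cv2.INTER_CUBIC))
s=status.get_state();print(s["tcp_pos"],s["orientation"],s["wrist_force"])
B=np.array([.4577,.0472]);x=np.array([np.cos(1.42),np.sin(1.42)])
print([(p+.5)*1.5625-.5 for p in proj(c,[np.r_[B,.145],np.r_[B+.08*x,.1485]])])
E
```

```text
[0.379  0.0618 0.2132] [-0.0001  0.7582  0.6521  0.0001] [ 0.245   0.6755 -2.9306]
[array([580.1842, 332.1973]), array([601.8637, 146.9254])]
```

View pics/w3.png

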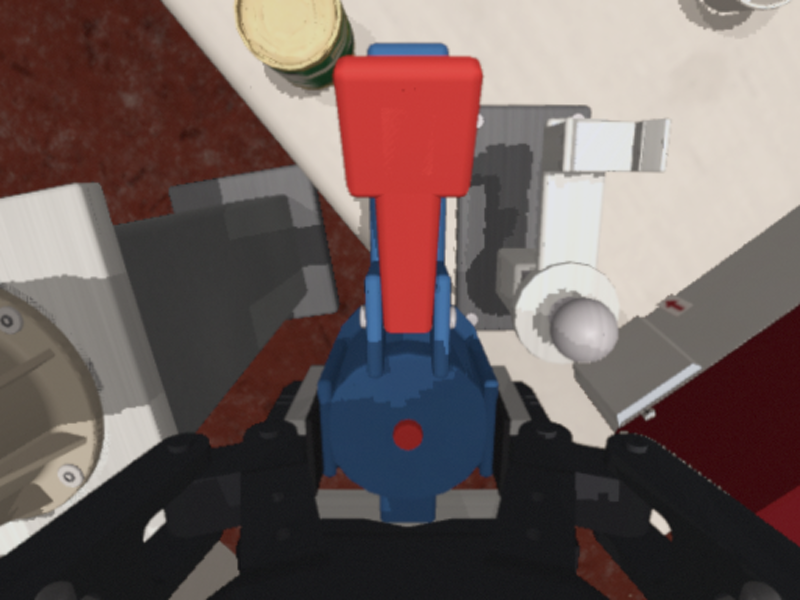

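```bash
python3 - <<'E'
from h import *
import pickle
np.set_printoptions(precision=4,suppress=True)
c=pickle.load(open("w3.pkl","rb"))
g=lambda X,Y:((X+.5)/1.5625-.5,(Y+.5)/1.5625-.5)
tcp=np.array([.379,.0617,.2132])
p=onz(c,g(408,435),tcp[2]+.024)
for z in (.141,.145,.149): print("ball",onz(c,g(584.5,329.5),z))
print("pin",p, "shift",onz(c,g(584.5,329.5),.145)-p, "pin-tcp",p-tcp)
s=pickle.load(open("c0.pkl","rb"))["scene"]
print(tri(c,g(584.5,329.5),s,(312.2,223.8)))
E
```

```text
ball [0.4611 0.0466 0.141 ]
ball [0.4597 0.0482 0.145 ]
ball [0.4584 0.0498 0.149 ]
pin [0.3811 0.0628 0.2372] shift [ 0.0786 -0.0146 -0.0922] pin-tcp [0.0021 0.0011 0.024 ]
(array([0.4591, 0.0483, 0.1441]), np.float64(0.001934314290521562))
```

The lever, pin and ball are all visible, with the ball at (584.5,329.5) and the fork floor at (605,147). The yaw matches. The same-camera shift agrees with the top/scene estimate, so I'll move above the ball and lower partway.

apply_moves(moves=[0.4,-0.1,0,0,0,0,1.2,-0.25,0,0,0,0,2.1,-0.4,0,0,0,0,2.8,-0.5,0,0,0,0,3.14,-0.58,0,0,0,0,3.14,-0.58,0,0,0,0,3.14,-0.58,-0.3,0,0,0,3.14,-0.58,-0.7,0,0,0,3.14,-0.58,-1.1,0,0,0,3.14,-0.58,-1.4,0,0,0,3.14,-0.58,-1.6,0,0,0,3.14,-0.58,-1.7,0,0,0,3.14,-0.58,-1.7,0,0,0,3.14,-0.58,-1.7,0,0,0])

```text
clock: 5.98
tcp_pos: [0.4574, 0.0468, 0.1709]
orientation: [0.0, 0.758, 0.652, 0.0]
wrist_force: [0.2, -0.1, -2.7]
finger_gap: 0.0471
grip_force: 83.1
```

```bash
python3 - <<'E'
from h import *
t,s,w=cam("top"),cam("scene"),cam("wrist")
a=np.hstack([cv2.resize(s["image"][170:270,250:350],(400,400)),cv2.resize(w["image"][20:340,100:420],(400,400))])
cv2.imwrite("pics/a4.png",a)
x=status.get_state();print(x["tcp_pos"],x["orientation"],x["wrist_force"])
E
```

```text
[0.45789178 0.04674013 0.17133495] [4.18536508e-04 7.58454420e-01 6.51725830e-01 4.00778173e-04] [ 0.00587425  0.03046921 -2.43005716]
```

View pics/a4.png

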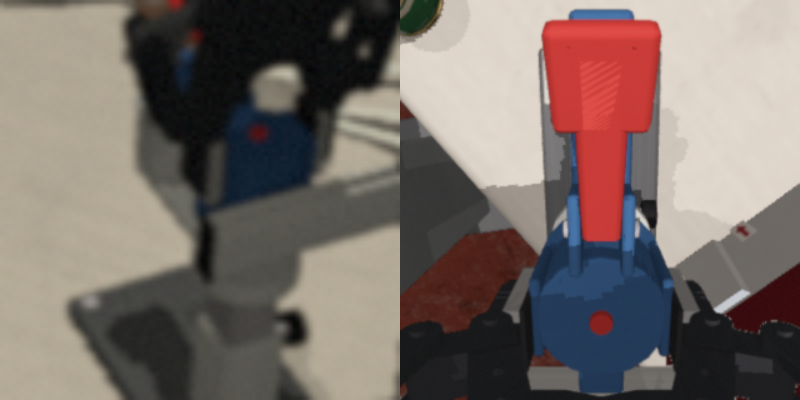

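The ball is inside the mouth with no contact force, and the tongue is centred over the fork. I'll lower gently.

apply_moves(moves=[0,0,-0.06,0,0,0,0,0,-0.12,0,0,0,0,0,-0.18,0,0,0,0,0,-0.24,0,0,0,0,0,-0.3,0,0,0,0,0,-0.36,0,0,0,0,0,-0.42,0,0,0,0,0,-0.48,0,0,0,0,0,-0.48,0,0,0])

```text
clock: 6.88
tcp_pos: [0.4579, 0.0468, 0.1593]
orientation: [0.0, 0.758, 0.652, 0.0]
wrist_force: [-0.1, -0.6, 1.3]
finger_gap: 0.0471
grip_force: 83.8
```

apply_moves(moves=[0,0,-0.04,0,0,0,0,0,-0.08,0,0,0,0,0,-0.12,0,0,0,0,0,-0.16,0,0,0,0,0,-0.16,0,0,0])

```text
clock: 7.3
tcp_pos: [0.457, 0.0468, 0.1541]
orientation: [-0.0, 0.758, 0.652, -0.0]
wrist_force: [-0.2, -0.1, -6.4]
finger_gap: 0.0465
grip_force: 83.6
```

apply_moves(moves=[0,0,-0.04,0,0,0,0,0,-0.08,0,0,0,0,0,-0.12,0,0,0,0,0,-0.12,0,0,0])

```text
clock: 7.63
tcp_pos: [0.4569, 0.0468, 0.1508]
orientation: [-0.001, 0.758, 0.652, -0.001]
wrist_force: [2.0, 0.0, -3.6]
finger_gap: 0.0467
grip_force: 84.2
```

apply_moves(moves=[0,0,-0.03,0,0,0,0,0,-0.06,0,0,0,0,0,-0.06,0,0,0,0,0,-0.06,0,0,0])

```text
clock: 7.97
tcp_pos: [0.4572, 0.0468, 0.1499]
orientation: [-0.0, 0.758, 0.652, -0.0]
wrist_force: [1.1, -0.5, -6.9]
finger_gap: 0.0467
grip_force: 83.9
```

apply_moves(moves=[0,0,-0.03,0,0,0,0,0,-0.06,0,0,0,0,0,-0.06,0,0,0])

```text
clock: 8.22
tcp_pos: [0.4573, 0.0468, 0.1485]
orientation: [-0.0, 0.758, 0.652, -0.0]
wrist_force: [1.5, -0.7, -7.4]
finger_gap: 0.047
grip_force: 83.8
```

apply_moves(moves=[0,0,-0.03,0,0,0,0,0,-0.06,0,0,0,0,0,-0.06,0,0,0])

```text
clock: 8.47
tcp_pos: [0.4577, 0.0468, 0.1473]
orientation: [0.0, 0.758, 0.652, 0.0]
wrist_force: [2.3, -1.6, -5.1]
finger_gap: 0.0468
grip_force: 84.1
```

apply_moves(moves=[0,0,-0.03,0,0,0,0,0,-0.04,0,0,0,0,0,-0.04,0,0,0])

```text
clock: 8.72
tcp_pos: [0.4578, 0.0468, 0.1464]
orientation: [0.0, 0.758, 0.652, 0.0]
wrist_force: [1.7, -1.0, -4.6]
finger_gap: 0.047
grip_force: 84.3
```

apply_moves(moves=[0,0,-0.03,0,0,0,0,0,-0.04,0,0,0,0,0,-0.04,0,0,0])

```text
clock: 8.97
tcp_pos: [0.4578, 0.0468, 0.1458]
orientation: [0.0, 0.758, 0.652, 0.0]
wrist_force: [1.5, -0.0, 1.3]
finger_gap: 0.0467
grip_force: 84.7
```

apply_moves(moves=[0,0,-0.03,0,0,0,0,0,-0.04,0,0,0,0,0,-0.04,0,0,0])

```text
clock: 9.22
tcp_pos: [0.4579, 0.0468, 0.1456]
orientation: [0.001, 0.758, 0.652, 0.001]
wrist_force: [-2.1, -0.0, 8.3]
finger_gap: 0.0468
grip_force: 86.1
```

```bash
python3 - <<'E'
from h import *
import pickle
c=cam("wrist");pickle.dump(c,open("w5.pkl","wb"))
cv2.imwrite("pics/w5.png",cv2.resize(c["image"],(800,600),interpolation=cv2.INTER_CUBIC))
def red(c):
    im=c["image"].astype(int);b,g,r=im[...,0],im[...,1],im[...,2]
    m=((r>90)&(r>2*g)&(r>2*b)).astype(np.uint8);k,l,S,C=cv2.connectedComponentsWithStats(m)
    return [(S[i].tolist(),C[i].round(1).tolist()) for i in range(1,k) if S[i,4]>60 and 230<C[i][0]<290]
print(red(pickle.load(open("w3.pkl","rb"))),red(c))
print(status.get_state()["wrist_force"])
E
```

```text
[([213, 35, 96, 178, 10894], [260.7, 104.0]), ([252, 269, 18, 19, 271], [260.5, 277.9])] [([214, 36, 94, 177, 10881], [260.6, 104.3]), ([251, 276, 20, 21, 315], [260.5, 286.0])]
[-1.58363212 -1.14017704  7.67561327]
```

View pics/w5.png

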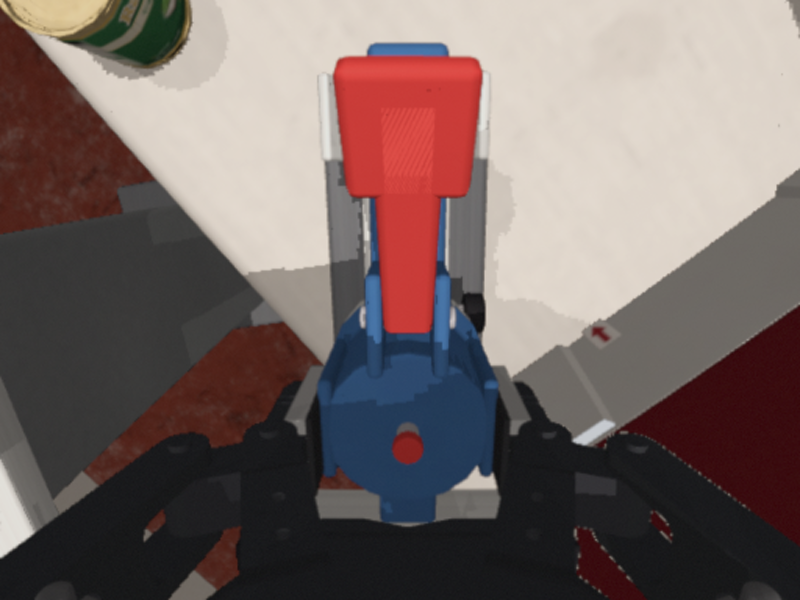

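The pin now stands up, with its grey shaft visible under the red top at (408,447), and the hard stop is reached at about 8 N. I'll release and rise.

apply_moves(moves=[0,0,0,0,0,0,0,0,0,0,0,0,0,0,0,0,0,0,0,0,0,0,0,0,0,0,0,0,0,0,0,0,0,0,0,0,0,0,0,0,0,0,0,0,0,0,0,0,0,0,0,0,0,0], claw=100)

```text
clock: 10.02
tcp_pos: [0.4575, 0.0468, 0.1443]
orientation: [0.0, 0.758, 0.652, 0.0]
wrist_force: [-0.7, 1.1, -0.7]
finger_gap: 0.0853
grip_force: 0.0
```

apply_moves(moves=[0,0,0.3,0,0,0,0,0,0.9,0,0,0,0,0,1.6,0,0,0,0,0,2.4,0,0,0,0,0,3.1,0,0,0,0,0,3.7,0,0,0,0,0,4,0,0,0,0,0,4,0,0,0,0,0,4,0,0,0])

```text
clock: 10.77
tcp_pos: [0.4576, 0.0468, 0.2444]
orientation: [0.0, 0.758, 0.652, 0.0]
wrist_force: [-0.7, 0.6, -0.0]
finger_gap: 0.0857
grip_force: 0.0
```

```bash
python3 - <<'E'
from h import *
import pickle
c,s,t=cam("wrist"),cam("scene"),cam("top");pickle.dump((c,s,t),open("w6.pkl","wb"))
a=np.hstack([cv2.resize(c["image"][20:340,100:420],(400,400)),cv2.resize(s["image"][150:250,250:350],(400,400))])
cv2.imwrite("pics/w6.png",a)
x=status.get_state();print(x["tcp_pos"],x["orientation"],x["wrist_force"],x["joint_pos"])
E
```

```text
[0.45682024 0.04684524 0.24323472] [-6.53265467e-04  7.58430440e-01  6.51753319e-01 -6.72297433e-04] [0.61080151 0.28789082 0.2339479 ] [-7.29000926e-02  8.95533345e-02 -2.24666379e-01  1.25845131e+00
 -2.20340569e-05  1.64890399e+00]
```

View pics/w6.png

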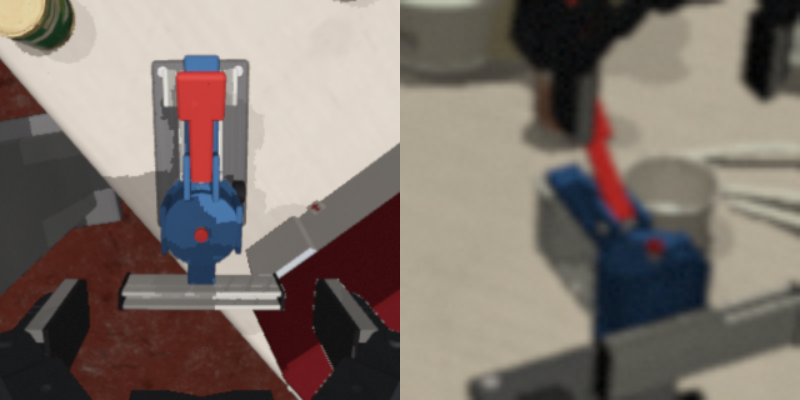

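Head seated with the pin up at (201,236) in the left panel; the lever is still up and the tongue lies in the fork. I'll close the fingers and turn them along the lever, above its pad.

apply_moves(moves=[0,0,0.4,0,0,0.12,0,0.3,0.4,0,0,0.24,0.1,0.6,0.4,0,0,0.36,0.1,0.9,0.4,0,0,0.48,0.2,1.2,0.4,0,0,0.6,0.2,1.5,0.4,0,0,0.72,0.3,1.8,0.4,0,0,0.84,0.3,2.1,0.4,0,0,0.96,0.4,2.4,0.4,0,0,1.08,0.4,2.7,0.4,0,0,1.2,0.45,3,0.4,0,0,1.32,0.48,3.17,0.4,0,0,1.44,0.48,3.17,0.4,0,0,1.57,0.48,3.17,0.4,0,0,1.57,0.48,3.17,0.4,0,0,1.57,0.48,3.17,0.4,0,0,1.57], claw=0)

```text
clock: 12.25
tcp_pos: [0.4692, 0.1259, 0.2538]
orientation: [-0.001, 0.077, 0.997, -0.0]
wrist_force: [0.3, -0.3, -0.3]
finger_gap: 0.0002
grip_force: 0.0
```

apply_moves(moves=[0,0,-0.15,0,0,0,0,0,-0.4,0,0,0,0,0,-0.7,0,0,0,0,0,-1,0,0,0,0,0,-1.2,0,0,0,0,0,-1.3,0,0,0,0,0,-1.4,0,0,0,0,0,-1.4,0,0,0])

```text
clock: 12.92
tcp_pos: [0.4692, 0.126, 0.2188]
orientation: [-0.0, 0.076, 0.997, -0.0]
wrist_force: [-0.3, -0.5, 0.4]
finger_gap: -0.0005
grip_force: 0.0
```

apply_moves(moves=[0,0,-0.06,0,0,0,0,0,-0.12,0,0,0,0,0,-0.18,0,0,0,0,0,-0.24,0,0,0,0,0,-0.3,0,0,0,0,0,-0.36,0,0,0,0,0,-0.42,0,0,0,0,0,-0.48,0,0,0])

```text
clock: 13.58
tcp_pos: [0.4712, 0.1282, 0.2096]
orientation: [0.002, 0.075, 0.997, 0.003]
wrist_force: [-0.0, 7.3, 9.7]
finger_gap: 0.0001
grip_force: 4.7
```

apply_moves(moves=[0,0,-0.06,0,0,0,0,0,-0.12,0,0,0,0,0,-0.18,0,0,0,0,0,-0.24,0,0,0,0,0,-0.3,0,0,0,0,0,-0.36,0,0,0,0,0,-0.42,0,0,0,0,0,-0.48,0,0,0])

```text
clock: 14.25
tcp_pos: [0.4707, 0.1266, 0.1966]
orientation: [0.002, 0.076, 0.997, 0.001]
wrist_force: [0.8, 2.9, 5.3]
finger_gap: 0.0003
grip_force: 2.3
```

apply_moves(moves=[0,0,-0.06,0,0,0,0,0,-0.12,0,0,0,0,0,-0.18,0,0,0,0,0,-0.24,0,0,0,0,0,-0.3,0,0,0,0,0,-0.36,0,0,0,0,0,-0.42,0,0,0,0,0,-0.48,0,0,0])

```text
clock: 14.92
tcp_pos: [0.4708, 0.127, 0.1846]
orientation: [0.002, 0.076, 0.997, 0.001]
wrist_force: [0.7, 3.4, 5.6]
finger_gap: -0.0004
grip_force: 2.4
```

apply_moves(moves=[0,0,-0.04,0,0,0,0,0,-0.08,0,0,0,0,0,-0.12,0,0,0,0,0,-0.12,0,0,0])

```text
clock: 15.25
tcp_pos: [0.4707, 0.127, 0.1814]
orientation: [0.002, 0.076, 0.997, 0.001]
wrist_force: [1.6, 3.7, 5.2]
finger_gap: 0.0002
grip_force: 2.2
```

apply_moves(moves=[0,0,-0.03,0,0,0,0,0,-0.06,0,0,0,0,0,-0.08,0,0,0,0,0,-0.08,0,0,0])

```text
clock: 15.58
tcp_pos: [0.4706, 0.1268, 0.1793]
orientation: [0.001, 0.076, 0.997, 0.001]
wrist_force: [0.8, 3.6, 4.6]
finger_gap: -0.0001
grip_force: 2.4
```

apply_moves(moves=[0,0,-0.03,0,0,0,0,0,-0.04,0,0,0,0,0,-0.04,0,0,0])

```text
clock: 15.83
tcp_pos: [0.4706, 0.1267, 0.1784]
orientation: [0.001, 0.076, 0.997, 0.001]
wrist_force: [2.1, 4.3, 6.6]
finger_gap: -0.0
grip_force: 3.3
```

apply_moves(moves=[0,0,-0.03,0,0,0,0,0,-0.04,0,0,0,0,0,-0.04,0,0,0])

```text
clock: 16.08
tcp_pos: [0.4707, 0.1268, 0.1782]
orientation: [0.002, 0.076, 0.997, 0.001]
wrist_force: [-0.7, 4.4, 12.0]
finger_gap: -0.0003
grip_force: 5.8
```

apply_moves(moves=[0,0,-0.03,0,0,0,0,0,-0.04,0,0,0,0,0,-0.04,0,0,0])

```text
clock: 16.33
tcp_pos: [0.4708, 0.1268, 0.178]
orientation: [0.002, 0.076, 0.997, 0.001]
wrist_force: [-2.6, 3.1, 17.2]
finger_gap: -0.0003
grip_force: 8.4
```

It reached the hard stop at the predicted height. I'll back off and check the lever.

apply_moves(moves=[0,0,0,0,0,0,0,0,0.1,0,0,0,0,0,0.6,0,0,0,0,0,1.4,0,0,0,0,0,2.4,0,0,0,0,-0.5,3.2,0,0,0,0,-1.5,3.6,0,0,0,0,-2.5,3.6,0,0,0,0,-3,3.6,0,0,0,0,-3,3.6,0,0,0,0,-3,3.6,0,0,0])

```text
clock: 17.25
tcp_pos: [0.469, 0.0503, 0.2648]
orientation: [-0.001, 0.077, 0.997, -0.0]
wrist_force: [-1.0, 0.6, 0.3]
finger_gap: -0.0001
grip_force: 0.0
```

```bash
python3 - <<'E'
from h import *
c,s,t=cam("wrist"),cam("scene"),cam("top")
B=np.array([.4577,.0472]);y=1.42;x=np.array([np.cos(y),np.sin(y)]);o=.121
P=[np.r_[B,o+.055],np.r_[B,o+.049],np.r_[B+.086*x,o+.05],np.r_[B+.0695*x,o+.0833],np.r_[B+.097*x,o+.05]]
for n,c in(("wrist",c),("scene",s),("top",t)):
    im=c["image"].astype(int);b,g,r=im[...,0],im[...,1],im[...,2]
    m=((r>90)&(r>2*g)&(r>2*b)).astype(np.uint8);k,l,S,C=cv2.connectedComponentsWithStats(m)
    print(n,"pinup,pindown,pad_down,pad_up,end_down",proj(c,P).round(1).tolist())
    for i in range(1,k):
        if S[i,4]>3 and np.min(np.linalg.norm(proj(c,P)-C[i],axis=1))<45: print(S[i],C[i].round(1))
print(status.get_state()["wrist_force"],status.get_state()["tcp_pos"])
E
```

```text
wrist pinup,pindown,pad_down,pad_up,end_down [[255.3, 186.1], [255.4, 184.2], [366.5, 184.4], [358.6, 196.5], [380.4, 184.4]]
[ 297  172   84   27 1539] [344.6 185.5]
[251 183  10  10  77] [255.4 187.8]
scene pinup,pindown,pad_down,pad_up,end_down [[313.7, 211.0], [313.5, 213.5], [292.9, 188.7], [297.5, 179.3], [290.5, 185.9]]
[285 144  16   9  79] [292.5 148.9]
[287 185  20  19 131] [295.2 192.3]
top pinup,pindown,pad_down,pad_up,end_down [[359.8, 199.0], [359.0, 199.5], [318.9, 188.0], [330.0, 186.8], [313.8, 186.6]]
[313 183  32  14 219] [325.8 190.1]
[359 198   3   3   8] [359.9 198.9]
[ 0.36139632 -0.15813048  0.22000558] [0.46910997 0.05153004 0.26488372]
```

```bash
python3 -c "
from workcell import job
print(job.hand_in())"
```

```text
the job is handed in; nothing more can be done
None
```

I handed the job in at about 17 s: the head is snapped home on the ball with its pin up, the tongue is in the fork, the lever was then pressed to its hard stop and stayed down, and the arm is clear. The hand-in returned no verdict.

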